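# Face up the labelled pots at the aisle lip

### The arm

A 7-joint arm with a two-finger parallel gripper is mounted at the origin on the work surface. World frame = base frame: x ahead of the robot, y to its left, z up, the work surface at z = 0. Lengths are in m, angles in rad, forces in N, time in s.
With the tool pointing down it reaches from about 0.4 to 0.9 m from the base axis. Payload 5.6 kg.
Tool frame: the origin (TCP) lies midway between the tips of the shut fingers; the grasp point (between the pads) lies 19 mm behind it; z points along the fingers, y is the line along which they close (so a half turn about z gives the same grasp; the last joint's range is limited). The gripper opens to 92 mm and grips with 3 to 60 N. Pads are 20 mm wide; open, the fingers measure 128 mm over their backs; the gripper's body (75 mm by 189 mm) begins 69 mm behind the grasp point.
Start: joints at [-1.328, 0.468, -0.012, 1.603, 0.006, 1.071, -0.056], TCP at [0.183, 0.624, 0.215] pointing down, gripper open.
Joint ranges: [-2.53, 2.53], [-0.31, 2.02], [-1.57, 1.55], [0.28, 2.44], [-1.29, 4.43], [0.15, 1.84], [-2.92, 2.92]. Speed limits (rad/s): [2.57, 2.57, 3.14, 3.14, 3.14, 3.14, 3.14].

### API

Orientations are given as a 3x3 rotation matrix whose columns are the frame's x, y, z axes.
In Python, from station import env, effector, solver, viewer, workorder, search_frame, tip_of gives the robot as it stands. Calls block until the motion is done:
- env.reach(position, orientation): joint-space move of the TCP to a pose.
- env.movel(position, frame=None, rate=0.15): straight line of the TCP; frame=None keeps the orientation; rate is the mean speed in m/s.
- env.goto_joints(angles): joint-space move.
- effector.release() and effector.grasp(squeeze=None): open the fingers fully, or close them until they stop; squeeze is the grip in N (None keeps the last).
- env.pause(seconds).
- solver.inverse_kinematics(position, orientation): joint angles nearest the present ones, or None.
- env.sense(): the state.
- viewer.read_camera(name): name is "scene" or "top"; returns (picture, depth): 480x640x3 uint8, red, green, blue; 480x640 float32, m along the optical axis (not along the pixel's ray), 0 where there is no reading.
- viewer.camera_info(name): a dict with "intrinsics" (3x3 intrinsics, pixels), "dist_coeffs" ([k1, k2, p1, p2, k3] as OpenCV has them; the pictures are not rectified), "eye" and "rotation" of the camera in the world. Camera axes: x right, y up, looking along -z (the intrinsics and any distortion apply to the point x, -y, -z); pixel columns grow to the right and rows downward; lengths in m; the calibration is good to about 2 mm. A picture is of the moment at which its call begins. camera_info takes no time and is no camera call.
A pose or a line that the arm cannot do raises env.PlanningError and nothing moves.
- workorder.finish_job(): hands the job in; it is judged then, once.
Trained networks look in the newest picture that a camera, given by its name, has taken for a name from the list of things; names that differ only in an ending like _2 or _b are one class to them, and where a whole thing is asked for, a point or a joint stands for the part that bears it (a point fixed in the world has none). Each returns a list of dicts, best first, with "score" (0 to 1); they miss things now and then, are a little off and sometimes report something else, mostly with a low value. They report only what shows in the picture. A call takes as long as a camera call. They do not tell look-alikes from the thing itself.
- search_frame(camera, name): "at" ([x, y, z] in m, in world coordinates, good to about 4 mm: the middle of the surface that is visible of it).
- tip_of(camera, name): "at" ([x, y, z] in m, in world coordinates, good to about 4 mm: a listed point, or the origin of a listed thing).
The state is a dict: "t": time; "joint_positions": joint angles; "joint_velocities": joint speeds; "tau": joint torques, N m; "ee_pos": TCP position; "tcp_rot": TCP orientation; "wrist_force": force on the tool from outside, world axes, zero at the start; "moment": the same for the moment, N m; "gripper_width": finger opening in m; "grasp_force": force on a finger pad.
Only numpy, scipy, OpenCV 4.12 (cv2) and the standard library are available. Lean on these libraries where they do the work, as an engineer would, in place of code of your own. Each camera call takes 0.05 s, during which the arm holds its last target. There are 200 camera calls.

### The job

Two empty square pots with white clip-on labels stand anyhow on the bench: slide them up against the galvanised front lip, one on each side of the planted pot and between the lip's two short ends, standing square to the lip with their labels facing straight out over it to the aisle. Slide and turn them on the bench without lifting them over the shoots or tipping them, and leave the planted pot, the bottle, the round tulip pot and the trowel where they are.

Things in the scene. Friction and masses are not known exactly. Their poses are not given: they have to be found in the camera images.
- lip: Galvanised lip fixed on the bench: front fence 372 mm long with an end piece square to it at each end, 40 mm high, 4 thick, rolled top edge, open towards the robot. Origin on the bench, middle of the fence's inner face; x out over the fence to the aisle (away from the robot), y left along it, z up. A pot square against the fence has its axis at x = -50 mm: lip touches the tapered wall, rim overhangs 6 mm.
- lip_left (a point): Robot-side tip of the lip's left end piece, inner face, bench level: x = -106, y = +182 mm in the lip's frame, same axes. The end piece runs from here to the fence. A cut-down angle post 62 mm high stands outside the corner, out to y = 221 mm.
- lip_right (a point): The same at the right end: x = -106, y = -182 mm in the lip's frame.
- pot_a_center (a point): Empty black square pot, loose, 0.11-0.22 kg, 95 mm tall. Rim 112 mm square outside, 97 inside, 8 thick, 13 tall; walls 4 mm thick taper to 96 mm outside at the foot; inside about 92 mm square at mid-height with sharp corners, floor 4 mm. Too wide to grip across. Point on its axis, 47.5 mm up; x out through the side that carries the label, z up. The sides are otherwise alike; open at the top, nothing inside.
- pot_a_label (a point): Middle of this pot's white label plate, 56 mm wide, 36 mm long, 3 thick, clipped over the middle of one rim and leaning outwards: 67.5 mm from the pot's axis along its x, 89 mm above its foot. The plate reaches 80 mm from the axis, 76 to 102 mm up. The clip takes 14 mm of that rim and juts 2 mm into the opening. Axes as the pot's.
- pot_b_center (a point): Second empty pot, the same as pot_a in every way, point and axes alike.
- pot_b_label (a point): Middle of this pot's white label plate, 56 mm wide, 36 mm long, 3 thick, clipped over the middle of one rim and leaning outwards: 67.5 mm from the pot's axis along its x, 89 mm above its foot. The plate reaches 80 mm from the axis, 76 to 102 mm up. The clip takes 14 mm of that rim and juts 2 mm into the opening. Axes as the pot's.
- planted_center (a point): Planted black pot, shaped and sized as the empty ones, label already facing out, loose, 0.9 kg, at the middle of the lip and against it; soil to 78 mm, pale green shoots to 137 mm above the bench within 30 mm of its axis. Point on its axis, 47.5 mm up; x out through its label, z up. On each side it leaves a bay about 126 mm wide (its rim to the end piece). To be left alone.
- bottle_center (a point): Grey plastic bottle with white cap and paper label, 64 mm across, 140 mm tall, 0.35 kg, upright among the empty pots. Point on its axis, 70 mm up. To be left alone.
- tulip_center (a point): Round terracotta-coloured pot, 130 mm across and 110 mm tall, with tulip leaves up to 220 mm, 0.95 kg, to the left of the lip's left end. Point on its axis 55 mm up. To be left alone.
- trowel_center (a point): Hand trowel lying on the bench to the right of the lip's right end: 250 mm long, steel blade 80 mm wide, wooden handle 28 mm thick. x points along it towards the end of the handle. Point 16 mm up, at the shank. To be left alone.
There are look-alikes about, which are no part of the job. Leave any purple or red look-alike of the part that bears pot_a_center alone. Of the things that look like the part that bears bottle_center, take the one that is farthest to the robot's right at the start.

How it is judged:
By the outcome, as a careful person would: the job done as asked, in the order asked, and still so for the second after the job is handed in, with the robot touching nothing.
It also fails if it takes over 70 s, if anything falls off the work surface, if the arm or the gripper's body presses on something with over 40 N, if the wrist force passes 120 N, or if a joint passes its speed limit or range.

## Working session

There is one attempt and no reset: what is moved stays moved. The work goes in short steps, each a Python script; the robot and the scene stay as the last script left them, time stands still between calls to the robot, and variables do not carry over. Pictures are saved under pics/ and viewed, at most 10 in all, crops included, and the job is handed in when it is done.

```bash
mkdir -p pics; ls; python3 - <<'E'
from station import *
import cv2,numpy as np
for c in("scene","top"):
    p,d=viewer.read_camera(c); cv2.imwrite(f"pics/{c}0.png",p[...,::-1])
    i=viewer.camera_info(c); print(c,{k:np.round(v,3).tolist() for k,v in i.items()})
    for n in("pot_a_center","pot_a_label","planted_center","bottle_center","lip","lip_left","lip_right","tulip_center","trowel_center"):
        print(n,[(np.round(r["at"],3).tolist(),round(r["score"],2)) for r in tip_of(c,n)])
print(env.sense()["t"])
E
```

```text
pics
scene {'intrinsics': [[521.055, 0.0, 322.971], [0.0, 521.055, 235.51], [0.0, 0.0, 1.0]], 'dist_coeffs': [-0.062, 0.0, 0.0, 0.0, 0.0], 'eye': [1.141, 0.527, 0.717], 'rotation': [[-0.62, -0.492, 0.612], [0.785, -0.366, 0.5], [-0.022, 0.79, 0.613]]}
pot_a_center [([0.304, -0.385, 0.046], 0.63), ([0.485, -0.248, 0.049], 0.59), ([0.294, 0.222, 0.052], 0.55)]
pot_a_label [([0.311, 0.292, 0.09], 0.76), ([0.265, -0.438, 0.089], 0.73), ([0.424, -0.222, 0.089], 0.71)]
planted_center [([0.639, -0.004, 0.046], 0.65)]
bottle_center [([0.458, 0.239, 0.072], 0.96), ([0.418, 0.343, 0.071], 0.95)]
lip [([0.688, -0.004, -0.004], 0.87)]
lip_left [([0.574, 0.174, -0.003], 0.98)]
lip_right [([0.597, -0.196, -0.001], 0.76)]
tulip_center [([0.638, -0.004, 0.045], 0.59)]
trowel_center [([0.596, -0.195, -0.002], 0.74), ([0.714, -0.309, 0.016], 0.58)]
top {'intrinsics': [[575.508, 0.0, 318.052], [0.0, 575.508, 237.99], [0.0, 0.0, 1.0]], 'dist_coeffs': [0.013, 0.0, 0.0, 0.0, 0.0], 'eye': [0.298, 0.018, 1.495], 'rotation': [[0.022, 0.988, -0.156], [-1.0, 0.023, 0.002], [0.005, 0.156, 0.988]]}
pot_a_center [([0.297, 0.222, 0.045], 0.95), ([0.486, -0.248, 0.048], 0.62), ([0.304, -0.386, 0.051], 0.59)]
pot_a_label [([0.422, -0.223, 0.083], 0.89), ([0.267, -0.438, 0.088], 0.81), ([0.308, 0.293, 0.089], 0.7)]
planted_center [([0.641, -0.002, 0.046], 0.73)]
bottle_center [([0.46, 0.236, 0.069], 0.58)]
lip []
lip_left [([0.575, 0.173, 0.001], 0.96)]
lip_right [([0.597, -0.196, -0.0], 0.68)]
tulip_center [([0.518, -0.02, 0.092], 0.23)]
trowel_center [([0.716, -0.31, 0.018], 0.78)]
1.0
```

View pics/scene0.png

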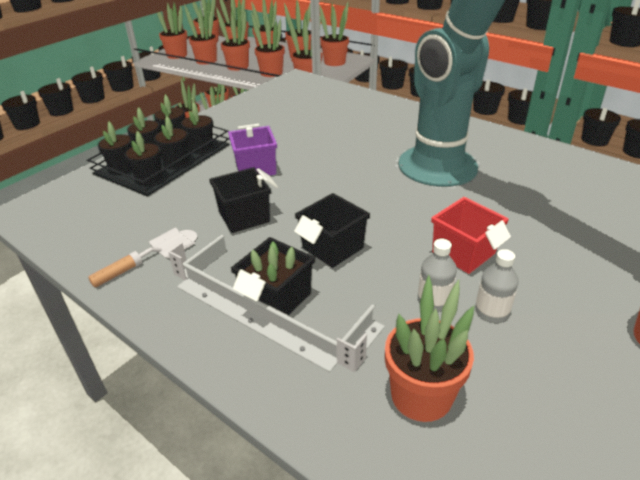

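View pics/top0.png

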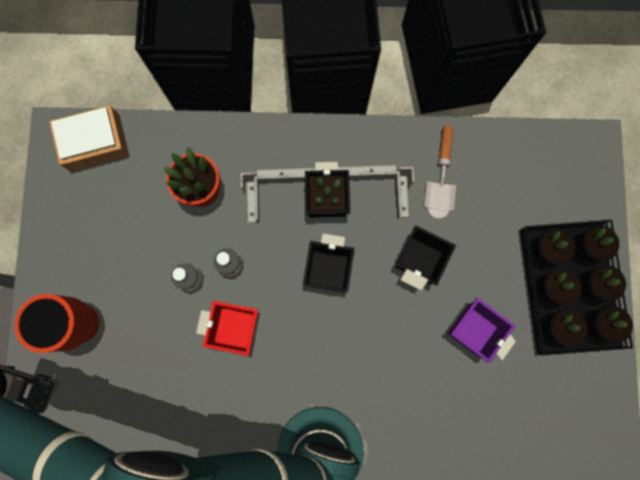

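The network missed the middle pot, at top (330,266), whose label (333,241) faces the lip. The right pot is at (425,258) with its label (413,280) facing the robot. Red and purple pots are look-alikes. The lip runs from (250,180) to (405,175), and the right-hand bottle is at (228,262). Next I'll measure pots and lip from the top cloud.

```bash
cat > h.py <<'E'
from station import *
import cv2,numpy as np
def cloud(c="top"):
    p,d=viewer.read_camera(c); i=viewer.camera_info(c)
    v,u=np.mgrid[:480,:640]; uv=np.stack([u,v],-1).reshape(-1,1,2).astype(np.float64)
    n=cv2.undistortPoints(uv,i["intrinsics"],i["dist_coeffs"]).reshape(480,640,2)
    P=np.stack([n[...,0]*d,-n[...,1]*d,-d],-1)@np.array(i["rotation"]).T+i["eye"]
    P[d==0]=np.nan
    return p,P
def pot(p,P,guess):
    """centre xy and yaw (towards label) of an empty pot near guess"""
    near=np.hypot(P[...,0]-guess[0],P[...,1]-guess[1])<.1
    g=p.max(-1).astype(int); z=P[...,2]
    rim=near&(z>.085)&(z<.104)&(g<90)
    lab=near&(z>.07)&(z<.112)&(g>130)&(p.max(-1).astype(int)-p.min(-1)<60)
    (c,s,a)=cv2.minAreaRect(P[rim][:,:2].astype(np.float32))
    l=np.median(P[lab][:,:2],0); t=l-np.array(c); t0=np.arctan2(t[1],t[0])
    a=np.radians(a); yaw=a+np.round((t0-a)/(np.pi/2))*np.pi/2
    return np.array(c),yaw,dict(size=s,lab=l,n=(rim.sum(),lab.sum()),t0=np.degrees(t0))
def lipfit(P):
    z=P[...,2]; m=(z>.032)&(z<.05)&(P[...,0]>.6)&(P[...,0]<.75)&(np.abs(P[...,1])<.2)
    return P[m]
E
python3 - <<'E'
from h import *
p,P=cloud()
for g in((.45,-.015),(.485,-.248),(.64,-.003)):
    c,y,i=pot(p,P,g); print(np.round(c,4),np.degrees(y),i)
Q=lipfit(P); 
Q=Q[Q[:,0]>.66]; print(len(Q)); v=cv2.fitLine(Q[:,:2].astype(np.float32),cv2.DIST_HUBER,0,.01,.01).ravel()
print(v,np.degrees(np.arctan2(-v[0]*np.sign(v[1]),abs(v[1]))), Q.min(0),Q.max(0))
for y in(-.15,-.1,.09,.13):
    s=Q[abs(Q[:,1]-y)<.01]; print(y,len(s),np.percentile(s[:,0],[5,50,95]).round(4))
# reach check: tool-down orientations, pad normal along yaw
s=env.sense(); print(np.round(s["tcp_rot"],3).tolist(),s["joint_positions"])
def R(a): return np.array([[np.sin(a),np.cos(a),0],[-np.cos(a),np.sin(a),0],[0,0,-1.]]) # y axis=(cos a,sin a)
for pos in((.4,-.01),(.58,.11),(.54,-.27),(.58,-.13),(.47,-.13)):
    print(pos,[(d,None if (q:=solver.inverse_kinematics(np.array([*pos,.068]),R(np.radians(d)))) is None else np.round(q,2).tolist()) for d in(-180,-90,0,4,90,180)])
E
```

```text
[ 0.4516 -0.0123] -8.023696899414064 {'size': (0.11208813637495041, 0.11231622844934464), 'lab': array([ 0.51456321, -0.02119007]), 'n': (np.int64(527), np.int64(249)), 't0': np.float64(-7.98794516564602)}
[ 0.484  -0.2506] 154.60893249511722 {'size': (0.1133909747004509, 0.11521541327238083), 'lab': array([ 0.42331817, -0.22249481]), 'n': (np.int64(530), np.int64(315)), 't0': np.float64(155.1049464681871)}
[ 0.6372 -0.0053] 2.1721630096435547 {'size': (0.1111331358551979, 0.11224754899740219), 'lab': array([ 0.70212008, -0.00286721]), 'n': (np.int64(582), np.int64(208)), 't0': np.float64(2.1645738450185568)}
476
[ 0.05684048 -0.9983833   0.6952589  -0.03500804] 3.2584758 [ 0.66061244 -0.19993343  0.03214695] [0.71431524 0.19929702 0.0497611 ]
-0.15 30 [0.6996 0.7037 0.7079]
-0.1 24 [0.6975 0.6995 0.7053]
0.09 32 [0.6857 0.6895 0.6936]
0.13 29 [0.6833 0.6866 0.6915]
[[-0.959, 0.282, 0.0], [0.282, 0.959, 0.0], [-0.0, 0.0, -1.0]] [-1.32798397  0.46746791 -0.01160102  1.60269529  0.00597696  1.07135325
 -0.0562978 ]Traceback (most recent call last):
  File "<stdin>", line 14, in <module>
  File "scipy/spatial/transform/_rotation.pyx", line 1143, in scipy.spatial.transform._rotation.Rotation.from_matrix
ValueError: Non-positive determinant (left-handed or null coordinate frame) in rotation matrix 0: [[-1.2246468e-16 -1.0000000e+00  0.0000000e+00]
 [ 1.0000000e+00 -1.2246468e-16  0.0000000e+00]
 [ 0.0000000e+00  0.0000000e+00 -1.0000000e+00]].
```

```bash
cat >> h.py <<'E'
def R(a): return np.array([[-np.sin(a),np.cos(a),0],[np.cos(a),np.sin(a),0],[0,0,-1.]]) # tool y=(cos a,sin a)
YL=np.radians(3.45); O=np.array([.690,-.005])
def lip(x,y): return O+x*np.array([np.cos(YL),np.sin(YL)])+y*np.array([-np.sin(YL),np.cos(YL)])
D=.0522 # axis to middle of the rim wall
def tool(c,yaw,z=.068,flip=0):
    """TCP pose gripping the rim opposite the label of a pot at c, yaw"""
    return np.array([c[0]-D*np.cos(yaw),c[1]-D*np.sin(yaw),z]),R(yaw+flip*np.pi)
E
python3 - <<'E'
from h import *
def show(n,c,y,f):
    q=solver.inverse_kinematics(*tool(c,y,flip=f)); print(n,f,None if q is None else np.round(q,2).tolist())
for f in(0,1):
    show("B0",(.4516,-.0123),np.radians(-8),f); show("B1",lip(-.05,.12),YL,f)
    for d in (154.6,120,80,40,3.45,190,230,270,320,363): show(d,(.484,-.22),np.radians(d),f)
    show("A1",lip(-.05,-.12),YL,f)
E
```

```text
B0 0 [-0.57, 0.33, 0.57, 2.33, -0.34, 0.56, 0.14]
B1 0 [-0.62, 0.6, 0.51, 1.88, -0.4, 0.77, 0.17]
154.6 0 [-0.48, 1.05, 1.34, 1.92, -1.13, 1.2, -2.29]
120 0 [0.02, 0.58, 0.53, 1.92, -0.42, 0.75, 2.88]
80 0 [-0.07, 0.58, 0.68, 2.0, -0.53, 0.75, 2.33]
40 0 [0.0, 0.49, 0.56, 2.08, -0.41, 0.68, 1.53]
3.45 0 [-0.18, 0.5, 0.73, 2.14, -0.53, 0.68, 0.97]
190 0 [-0.54, 1.04, 1.34, 1.95, -1.13, 1.19, -1.72]
230 0 [-0.52, 0.8, 1.11, 2.01, -0.91, 0.95, -1.19]
270 0 [-0.58, 0.77, 1.16, 2.09, -0.93, 0.93, -0.45]
320 0 [-0.41, 0.58, 0.94, 2.16, -0.7, 0.75, 0.3]
363 0 [-0.18, 0.5, 0.73, 2.14, -0.53, 0.68, 0.96]
A1 0 [-0.35, 0.68, 0.71, 1.84, -0.58, 0.84, 0.71]
B0 1 [0.13, 0.32, -0.23, 2.29, 0.13, 0.55, 2.8]
B1 1 [-0.12, 0.56, -0.16, 1.85, 0.13, 0.74, 2.85]
154.6 1 [-0.35, 0.79, 1.02, 1.92, -0.84, 0.94, 0.64]
120 1 [-0.3, 0.76, 1.0, 1.94, -0.82, 0.92, 0.09]
80 1 [-0.1, 0.59, 0.72, 2.0, -0.56, 0.76, -0.78]
40 1 [-0.37, 0.74, 1.11, 2.1, -0.89, 0.89, -1.18]
3.45 1 [-0.54, 0.91, 1.34, 2.16, -1.08, 1.06, -1.67]
190 1 [-0.37, 0.73, 0.95, 1.94, -0.78, 0.89, 1.16]
230 1 [-0.21, 0.56, 0.62, 1.99, -0.48, 0.74, 1.58]
270 1 [-0.1, 0.48, 0.46, 2.07, -0.34, 0.67, 2.15]
320 1 [1.05, 0.6, -0.89, 2.07, 0.68, 0.78, 2.18]
363 1 [-0.54, 0.91, 1.34, 2.16, -1.08, 1.06, -1.68]
A1 1 [-0.66, 1.08, 1.33, 1.86, -1.14, 1.23, -2.02]
```

```bash
cat >> h.py <<'E'
def st(t=""):
    s=env.sense(); print(t,round(s["t"],1),np.round(s["ee_pos"],4),"F",np.round(s["wrist_force"],1),"w",round(s["gripper_width"],4),"g",round(s["grasp_force"],1))
    return s
def slide(w,f,rate=.1,n0=1):
    """w: [(c,yaw)] ; interpolates between successive pot poses"""
    for (c0,y0),(c1,y1) in zip(w,w[1:]):
        n=max(n0,int(np.ceil(abs(y1-y0)/np.radians(26))))
        for k in range(1,n+1):
            c=np.array(c0)+(np.array(c1)-c0)*k/n
            env.movel(*tool(c,y0+(y1-y0)*k/n,flip=f),rate=rate)
        st("wp")
E
python3 - <<'E'
from h import *
s=st(); env.movel(s["ee_pos"]+[0,0,.1],rate=.25)
c,y=np.array([.4516,-.0123]),np.radians(-8)
env.reach(*tool(c,y,.2)); env.movel(tool(c,y)[0],rate=.15); st("down")
effector.grasp(15); st("grip")
slide([(c,y),(lip(-.185,.119),YL),(lip(-.075,.119),YL)],0)
p,P=cloud(); cv2.imwrite("pics/b1.png",p[100:340,150:510][...,::-1].repeat(2,0).repeat(2,1))
E
```

```text
1.1 [0.1833 0.6236 0.2146] F [1.1 0.5 0.4] w 0.0918 g 0.0
down 5.0 [ 0.4004 -0.0051  0.0684] F [ 0.3 -0.2  0.6] w 0.0921 g 0.0
grip 6.3 [ 0.3999 -0.005   0.0681] F [-1.  -0.4  2.7] w 0.0084 g 15.0
wp 7.5 [0.4465 0.0994 0.0681] F [ 1.4 -1.1  0.6] w 0.0085 g 15.0
wp 8.8 [0.5548 0.1065 0.0678] F [-4.7 -0.7  5. ] w 0.0086 g 14.8
```

View pics/b1.png

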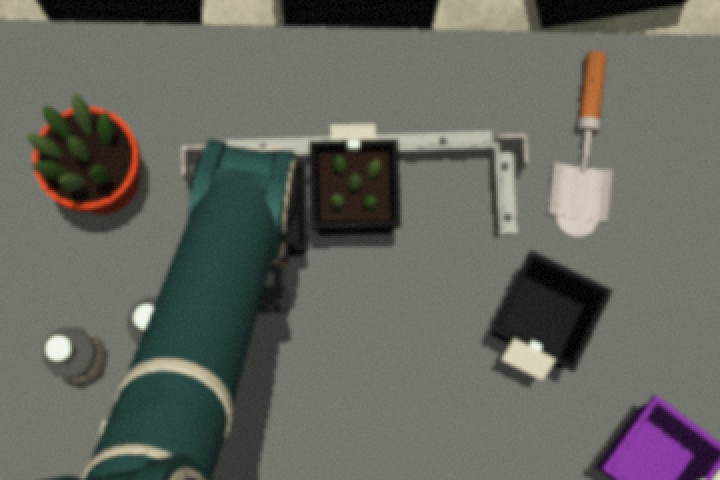

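The arm hides the left bay. The planted pot (355,185), tulip, trowel and bottle have not moved. Next I'll push in by small steps until I feel the lip.

```bash
cat >> h.py <<'E'
def push(y,f,x0=-.072,x1=-.044,F=9):
    for x in np.arange(x0,x1,.003):
        env.movel(*tool(lip(x,y),YL,flip=f),rate=.05); s=env.sense()
        fx=s["wrist_force"]@[np.cos(YL),np.sin(YL),0]; print(round(x,3),np.round(s["wrist_force"],1),end="; ")
        if fx<-F: break
    env.pause(.2); st("\npushed")
E
python3 - <<'E'
from h import *
push(.119,0)
E
```

```text
-0.072 [-4.5  0.2  5.1]; -0.069 [-3.4  0.9  5.5]; -0.066 [-3.  -0.5  4.4]; -0.063 [-3.2 -0.   4.1]; -0.06 [-3.   1.   3.8]; -0.057 [-3.2  0.2  3.4]; -0.054 [-1.9 -0.7  3.1]; -0.051 [-3.  -0.5  4.8]; -0.048 [-1.7 -0.4  3.4]; -0.045 [-9.  -0.4  9.4]; 
pushed 11.6 [0.5834 0.1079 0.0677] F [-9.9 -0.8  9. ] w 0.0087 g 14.9
```

Lip contact. I'll release, retract and look.

```bash
python3 - <<'E'
from h import *
effector.release(); st("open"); s=env.sense()
env.movel(s["ee_pos"]+[0,0,.14],rate=.25)
c,y=np.array([.484,-.2506]),np.radians(154.6)
env.reach(*tool(c,y,.2,flip=1)); st("above A")
p,P=cloud(); cv2.imwrite("pics/b2.png",p[100:340,150:510][...,::-1].repeat(2,0).repeat(2,1))
for g in(lip(-.05,.12),(.64,-.003)):
    c,y,i=pot(p,P,g); d=c-O; print(np.round([d@[np.cos(YL),np.sin(YL)],d@[-np.sin(YL),np.cos(YL)]],4),np.degrees(y)-3.45,i)
E
```

```text
open 12.8 [0.5858 0.1079 0.068 ] F [-0.3  0.4 -0.1] w 0.0918 g 0.0
above A 15.0 [ 0.5321 -0.2711  0.1996] F [ 1.   0.6 -1. ] w 0.0919 g 0.0
[-0.0496  0.0998] -1.1969048500061037 {'size': (0.11239804327487946, 0.15237116813659668), 'lab': array([0.69660863, 0.11414759]), 'n': (np.int64(701), np.int64(227)), 't0': np.float64(19.921367847067163)}
[-0.0515  0.0192] -1.517727327346802 {'size': (0.11229759454727173, 0.14475049078464508), 'lab': array([ 0.69965439, -0.0028524 ]), 'n': (np.int64(774), np.int64(227)), 't0': np.float64(-12.580350431098532)}
```

View pics/b2.png

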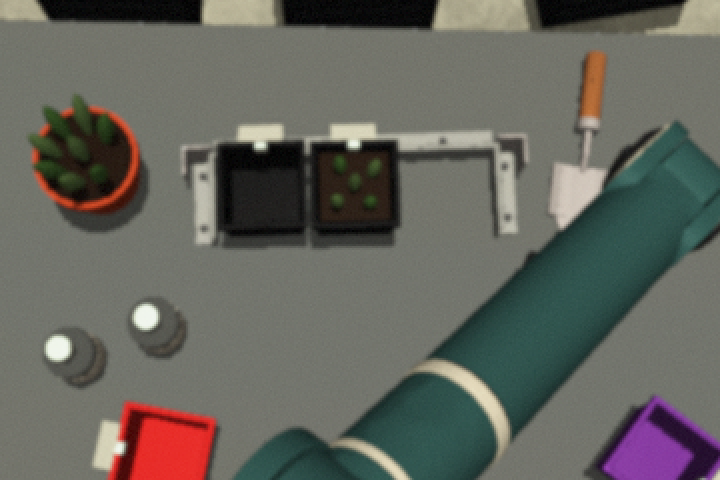

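Left pot (261,187) is in its bay, label out, and nothing else has moved. Now the right pot.

```bash
python3 - <<'E'
from h import *
c,y=np.array([.484,-.2506]),np.radians(154.6)
env.movel(tool(c,y)[0],rate=.15); st("down")
effector.grasp(15); st("grip")
m=np.array([.465,-.165])
try:
    slide([(c,y),(m,np.radians(60)),(lip(-.21,-.121),YL)],1,rate=.1)
except env.PlanningError as e: print("ERR",e); st()
p,P=cloud(); cv2.imwrite("pics/a1.png",p[100:340,150:510][...,::-1].repeat(2,0).repeat(2,1))
print(np.round(env.sense()["joint_positions"],2))
E
```

```text
down 16.0 [ 0.5318 -0.2734  0.0688] F [-0.4  0.   0.4] w 0.092 g 0.0
grip 17.3 [ 0.531  -0.2729  0.0681] F [0.1 1.  1.6] w 0.0085 g 15.0
wp 19.5 [ 0.4394 -0.2102  0.068 ] F [-1.4 -1.   3. ] w 0.0082 g 15.0
wp 21.0 [ 0.4362 -0.1409  0.0679] F [-1.7  1.1  6.4] w 0.0085 g 15.0
[-0.74  0.88  1.36  2.22 -1.08  1.03 -1.81]
```

View pics/a1.png

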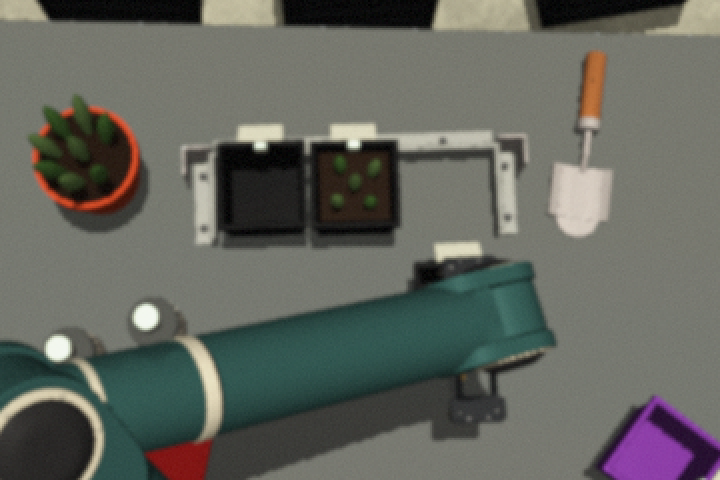

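Right pot is turned, label out at (458,250), perhaps a few mm too far right for the bay (399–497). I'll check the label position numerically before pushing in.

```bash
cat >> h.py <<'E'
def tolip(c):
    d=np.asarray(c)[...,:2]-O; return np.stack([d@[np.cos(YL),np.sin(YL)],d@[-np.sin(YL),np.cos(YL)]],-1)
def label(p,P,c):
    g=p.max(-1).astype(int); z=P[...,2]
    m=(np.hypot(P[...,0]-c[0],P[...,1]-c[1])<.05)&(z>.07)&(z<.112)&(g>130)&(g-p.min(-1)<60)
    q=tolip(P[m]); r=cv2.minAreaRect(q.astype(np.float32)); return np.round(q.min(0),4),np.round(q.max(0),4),np.round(np.median(q,0),4),r[1:]
E
python3 - <<'E'
from h import *
p,P=cloud()
for n,c in(("A",lip(-.142,-.121)),("B",lip(.018,.119)),("plant",lip(.018,0))): print(n,*label(p,P,c))
z=P[...,2];m=(z>.03)&(z<.05);q=tolip(P[m]);k=(q[:,0]>-.1)&(q[:,0]<-.07)&(abs(q[:,1])<.25);q=q[k]
for s in(1,-1): e=q[q[:,1]*s>.15]; print(s,np.percentile(e[:,1],[2,50,98]).round(4))
m=(z>.088)&(z<.102);q=tolip(P[m]);q=q[(q[:,0]>-.09)&(q[:,0]<-.02)&(q[:,1]>-.09)&(q[:,1]<.2)];print(np.histogram(q[:,1],np.arange(-.08,.2,.006)))
E
```

```text
A [-0.1544 -0.1492] [-0.1273 -0.0932] [-0.1394 -0.1194] ((0.025918353348970413, 0.05682747811079025), 6.688976764678955)
B [-0.0025  0.0917] [0.0337 0.1498] [0.0145 0.1194] ((0.036130066961050034, 0.058069609105587006), 0.5116331577301025)
plant [-0.0056 -0.046 ] [0.0293 0.047 ] [0.0112 0.002 ] ((0.09269788861274719, 0.03442547842860222), 85.75936126708984)
1 [0.1527 0.1842 0.1903]
-1 [-0.189  -0.1839 -0.1807]
(array([ 0,  0,  0,  0, 29, 61,  0,  0,  1,  3, 15,  6,  2,  2,  1,  6,  4,
        5,  2,  0,  0,  8, 63, 22, 66,  6,  0,  0,  0,  0,  0,  0,  0,  0,
        0,  0,  0,  0,  0,  0,  0, 51, 27,  0,  0,  0]), array([-0.08 , -0.074, -0.068, -0.062, -0.056, -0.05 , -0.044, -0.038,
       -0.032, -0.026, -0.02 , -0.014, -0.008, -0.002,  0.004,  0.01 ,
        0.016,  0.022,  0.028,  0.034,  0.04 ,  0.046,  0.052,  0.058,
        0.064,  0.07 ,  0.076,  0.082,  0.088,  0.094,  0.1  ,  0.106,
        0.112,  0.118,  0.124,  0.13 ,  0.136,  0.142,  0.148,  0.154,
        0.16 ,  0.166,  0.172,  0.178,  0.184,  0.19 ,  0.196]))
```

Position agrees (y about −0.121). Pushing in.

```bash
python3 - <<'E'
from h import *
slide([(lip(-.21,-.121),YL),(lip(-.075,-.121),YL)],1,rate=.08)
push(-.121,1)
effector.release(); s=st("open")
env.movel(s["ee_pos"]+[0,0,.14],rate=.25)
env.reach(np.array([.3,-.45,.35]),R(np.radians(90))); st("clear")
p,P=cloud(); cv2.imwrite("pics/a2.png",p[100:340,150:510][...,::-1].repeat(2,0).repeat(2,1))
for n,y in(("A",-.121),("B",.119),("plant",0)): print(n,*label(p,P,lip(.025,y)))
z=P[...,2];g=p.max(-1);m=(z>.086)&(z<.104)&(g<100);Q=tolip(P[m])
for y0 in(-.121,0,.119):
    e=Q[(abs(Q[:,1]-y0)<.03)&(Q[:,0]<-.09)&(Q[:,0]>-.13)]; print(y0,"back edge",len(e),e[:,0].mean().round(4),"slope deg",np.degrees(np.polyfit(e[:,1],e[:,0],1)[0]).round(2))
sc,_=viewer.read_camera("scene"); cv2.imwrite("pics/a2s.png",sc[120:420,60:520][...,::-1])
E
```

```text
wp 22.9 [ 0.5695 -0.134   0.068 ] F [-5.4 -0.1  6.4] w 0.0087 g 15.0
-0.072 [-4.8 -1.3  6.4]; -0.069 [-4.1 -1.2  6.1]; -0.066 [-4.7  0.5  6.5]; -0.063 [-3.4 -0.5  6.2]; -0.06 [-3.7 -1.1  5.2]; -0.057 [-4.6 -0.2  5.3]; -0.054 [-4.3 -0.4  6.2]; -0.051 [-4.7  0.1  6. ]; -0.048 [-3.8 -0.4  6.9]; -0.045 [-9.5  1.2 11.1]; 
pushed 25.6 [ 0.5975 -0.1324  0.068 ] F [-9.9  0.3  9.5] w 0.0087 g 15.1
open 26.9 [ 0.6003 -0.1316  0.068 ] F [-0.2 -0.5 -0.5] w 0.0918 g 0.0
clear 31.1 [ 0.3001 -0.4498  0.3497] F [ 0.6  0.  -0.5] w 0.0921 g 0.0
A [-0.0029 -0.1504] [ 0.0331 -0.0938] [ 0.0146 -0.1213] ((0.0557112991809845, 0.03605210781097412), 86.3268814086914)
B [-0.0026  0.0917] [0.034  0.1501] [0.0145 0.1194] ((0.058256570249795914, 0.03627307340502739), 87.3932113647461)
plant [-0.0051 -0.0435] [0.0295 0.0294] [0.0112 0.0018] ((0.072880320250988, 0.03394775837659836), 87.66163635253906)
-0.121 back edge 88 -0.1007 slope deg 0.71
0 back edge 90 -0.1035 slope deg 1.93
0.119 back edge 83 -0.1007 slope deg -0.44
```

View pics/a2.png

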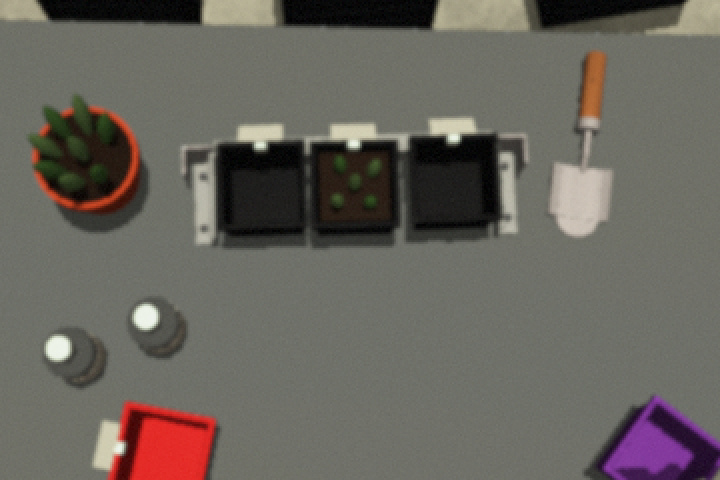

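View pics/a2s.png

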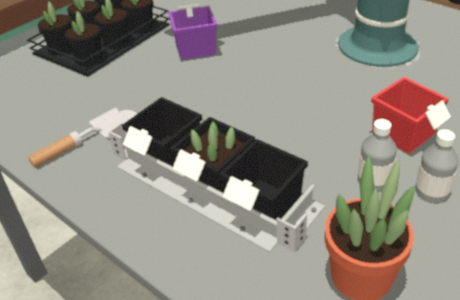

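Both pots stand against the lip with labels out at (261,132) and (453,126), square to within about 1°. Everything else is where it was.

```bash
python3 -c "
from station import *
print(workorder.finish_job())"
```

```text
the job is handed in; nothing more can be done
None
```

The job is handed in: both empty pots stand against the lip, one each side of the planted pot, square to within about 1° by my measurements, labels facing the aisle. Nothing else moved in the pictures, and it took about 31 s of the 70 s allowed.

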